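# Seat a batten in the funnel jig and lock it

### The job

Lay the loose wooden batten, standing on its long edge, in the wide open mouth of the jig and let go of it; then slide it along between the converging guides under the strap until it is fully home, and keep it pressed against the end stop with about 12 N for about a second. The jig is lightly built: never press the batten on its guides or stop with more than 25 N. Finally turn the keeper by its knob, across behind the batten as far as it goes, and leave the other things on the bench where they are.

Things in the scene. Friction and masses are not known exactly. Their poses are not given: they have to be found in the camera images.
- batten: loose reddish-brown batten, box 37 (x) x 160 (y) x 70 (z) mm, 0.2 kg give or take a third, standing on its long edge on the bench, right front of the robot. Origin: centre of its underside; y along its length, z up. Both ends are alike. (A larger block, 53 x 240 x 82 mm, is not it.)
- jig: rigid jig: wooden board 12 mm thick screwed to the bench, its x -90 to 70 mm, y -200 to 164 mm; two light wooden guides on it, tops 42 mm above the bench. Origin on the underside, z up, y = push direction (mouth to stop). Inner faces of the guides: 101 mm apart at y -120 mm, converging evenly to 41 mm at y 0, then parallel to the stop.
- guides: the two guides and the strap, one body fixed on the jig board; same origin and axes as the jig. Each guide is 18 mm thick and 30 mm high (12 to 42 mm above the bench).
- jig_strap (a point): middle of the underside of the fixed wooden strap that bridges the parallel part, jig x 0, y 75 mm, 86 mm above the bench; it spans jig y 62 to 88 mm, its top is at 94 mm. The batten, whose top is at 82 mm on the board, passes under it and cannot be put in from above.
- stop: wooden end stop 77 x 20 x 50 mm fixed across the far end of the guides. Origin: middle of the lower edge of its near face, at jig x 0, y 134, z 12 mm. It carries a rigid wooden shoe, 34 x 40 mm, on a screw: that is what the batten meets. The shoe's face stands 4 to 24 mm proud of the stop (jig y 110 to 130 mm); the setting differs each time and is not measured: find it by feel.
- jig_mouth (a point): point on the board's top, jig x 0, y -110, z 12 mm: a batten laid with its origin here, lengthwise along jig y, lies in the mouth with its leading end 30 mm short of the parallel part and some 9 mm of side play. Anywhere within 35 mm along y counts as the mouth.
- jig_home (a point): middle of where the batten's origin may end up when fully home on the stop's shoe: jig x 0, y 40, z 12 mm; the true place is within 10 mm of it along y, by the unmeasured shoe setting (rear end of the batten then at jig y -50 to -30 mm). Axes as the jig's.
- keeper (a joint): keeper, a wooden bar 16 mm wide, 44 to 54 mm above the bench, on an upright pivot at jig x -68, y -62 mm. 0 = open (85 mm nose points back toward the mouth end, clear of it; starts at 0 to 0.25); grows counter-clockwise from above; 1.75 rad = end of travel, closed: nose along jig +x, 4 to 24 mm behind the homed batten. Moves with 1 N at the knob, stays where left.
- keeper_knob (a point): grip height on the axis of the keeper's round upright knob, 82 mm above the bench; 20 mm diameter between 74 and 90 mm, top at 95 mm. It stands on the keeper's tail, 60 mm from the pivot, on the far side from the nose: from the pivot it points at angle (keeper + 1.392 rad) counter-clockwise from jig x.
- spirit_level: bystander: wooden spirit level 27 x 257 x 49 mm lying along the front edge; origin under its centre
- mallet: bystander: wooden mallet 116 x 276 x 66 mm, at the left; origin under its centre
- hollow_plane: bystander: moulding plane 72 x 160 x 73 mm, at the left; origin under its centre
- tin_dish: bystander: round tin dish 109 mm across, 36 mm high, at the right behind the batten; origin under its centre
- moulding_sample: bystander: dark stepped piece of moulding 66 x 113 x 43 mm, at the right back; origin under its centre
- wood_block: bystander: large planed block 53 x 240 x 82 mm at the far right; origin under its centre
- pencil: bystander: pencil 143 mm long, near the front edge; origin under its centre

How it is judged:
By the outcome, as a careful person would: the job done as asked, in the order asked, and still so for the second after the job is handed in, with the robot touching nothing.
It also fails if it takes over 72 s, if anything falls off the work surface, if the arm or the gripper's body presses on something with over 40 N, if the wrist force passes 120 N, or if a joint passes its speed limit or range.

### The arm

A 6-joint arm with a two-finger parallel gripper is mounted at the origin on a cart in front of the work surface, level with it; the furniture and walls round the work are solid. World frame = base frame: x ahead of the robot, y to its left, z up, the work surface at z = 0. Lengths are in m, angles in rad, forces in N, time in s.
With the tool pointing down it reaches from about 0.35 to 0.975 m from the base axis. Payload 4.9 kg.
Tool frame: the origin (TCP) lies at the very end of the fingers, on their centre line; the grasp point (between the pads) lies 19 mm behind it (ctrl.grasp_offset is the distance from the TCP to the grasp point, in m); z points along the fingers, y is the line along which they close (so a half turn about z gives the same grasp; the last joint's range is limited). The gripper opens to 85 mm and grips with 20 to 120 N. Pads are 22 mm wide; open, the fingers measure 114 mm over their backs; the gripper's body (76 mm by 85 mm) begins 54 mm behind the grasp point. The pads swing forward as they close: fully open they stand 13 mm farther back than shut.
Start: joints at [-1.439, 0.053, 1.613, -0, 1.476, -0.119], TCP at [0.155, -0.605, 0.231] pointing down, gripper open.
Joint ranges: [-3.01, 3.01], [-1.01, 2.22], [0.06, 2.58], [-1.02, 4.17], [0.09, 2.62], [-3.14, 3.14]. Speed limits (rad/s): [2.57, 2.57, 3.14, 3.14, 3.14, 3.14].

### API

Orientations are given as a rotation vector (axis times angle).
In Python, from station import ctrl, optics gives the robot as it stands.
- The arm moves only by the shell command python3 -m handwheel 'ROWS' [OPENING] [FORCE]. ROWS is JSON, a list of rows, each an object of numbers: "tx", "ty", "tz": the shift along the tool's x, y, z in mm; "roll": the turn about the tool's z in rad. A call has 1 to 12 rows; each row shifts and turns the commanded pose from where the row before left it, along the tool's axes as they then stand; what a row does not reach is not made up. A row lasts 1/12 s, in which the tool goes at most 41.7 mm and 7.16 degrees, less where a joint would pass 70% of its speed; a pose out of reach is approached as far as the arm can. A call with a gripper value outside its range is refused whole. OPENING is the finger opening in mm, from 0 to 85.4, set as the call begins (- or left out, the last holds). The fingers move at their own pace and stop on an object; FORCE is the grip in N (left out, the last holds). Time passes only in rows, so rows that do not move let the fingers close. It gives the time, the measured TCP pose, the force, the opening and the grip force at its end, in the units of the state.
- ctrl.get_obs(): the state, without advancing time (a new reading comes with each control period).
- optics.get_image(name): name is "scene" or "top" or "wrist"; returns (picture, depth): 384x512x3 uint8, red, green, blue; 384x512 float32, m along the optical axis (not along the pixel's ray), 0 where there is no reading.
- optics.camera_params(name): a dict with "mtx" (3x3 intrinsics, pixels), "extrinsics" (4x4, takes a point from camera to world coordinates); the wrist camera has in their place "tool_from_camera" (4x4, takes a point from camera to tool coordinates, whose origin is the TCP and whose axes are the flange's). Camera axes: x right, y down, z forward; pixel columns grow to the right and rows downward; lengths in m; the calibration is good to about 2 mm. A picture is of the moment at which its call begins: read the wrist's pose just before it. camera_params takes no time and is no camera call.
- ctrl.finish_job(): hands the job in; it is judged then, once.
The state is a dict: "t": time; "q": joint angles; "dq": joint speeds; "effort": joint torques, N m; "tool_pos": TCP position; "tool_rot": TCP orientation; "contact_force": force on the tool from outside, world axes, zero at the start; "wrist_torque": the same for the moment, N m; "opening": finger opening in m; "grip_force": force on a finger pad.
Only numpy, scipy, OpenCV 4.12 (cv2) and the standard library are available. Lean on these libraries where they do the work, as an engineer would, in place of code of your own. Each camera call takes 0.05 s, during which the arm holds its last target. There are 200 camera calls.

## Working session

There is one attempt and no reset: what is moved stays moved. The work goes in short steps, Python scripts to look and compute and a shell command to move; the robot and the scene stay as the last step left them, time stands still between calls to the robot, and variables do not carry over. Pictures are saved under pics/ and viewed, at most 12 in all, crops included, and the job is handed in when it is done.

```bash
mkdir -p pics; ls
python3 - <<'E'
from station import ctrl, optics
import cv2,numpy as np
o=ctrl.get_obs(); print({k:np.round(v,3) for k,v in o.items()})
for n in ("top","scene"):
    p,d=optics.get_image(n); np.savez(f"{n}0.npz",p=p,d=d); cv2.imwrite(f"pics/{n}0.png",p[...,::-1])
    c=optics.camera_params(n); print(n,np.round(c["mtx"],1).tolist(),np.round(c["extrinsics"],3).tolist())
c=optics.camera_params("wrist");print({k:np.round(v,3).tolist() for k,v in c.items() if k!='name'})
E
```

```text
pics
{'t': np.float64(0.0), 'q': array([-1.439,  0.053,  1.614,  0.   ,  1.476, -0.119]), 'dq': array([-0.   , -0.   , -0.001,  0.002, -0.001,  0.001]), 'effort': array([ 1.0000e-03, -3.9368e+01, -3.7018e+01,  0.0000e+00,  7.0000e-03,
        0.0000e+00]), 'tool_pos': array([ 0.155, -0.605,  0.23 ]), 'tool_rot': array([-3.115, -0.393,  0.   ]), 'contact_force': array([-0.27 ,  0.133,  0.952]), 'wrist_torque': array([-0.039, -0.003, -0.023]), 'grip_force': np.float64(0.0), 'opening': np.float64(0.086)}
top [[417.0, 0.0, 260.3], [0.0, 417.0, 196.6], [0.0, 0.0, 1.0]] [[-0.007, -0.995, 0.096, 0.382], [-1.0, 0.006, -0.013, -0.022], [0.012, -0.096, -0.995, 1.639], [0.0, 0.0, 0.0, 1.0]]
scene [[487.4, 0.0, 263.4], [0.0, 487.4, 188.1], [0.0, 0.0, 1.0]] [[0.875, -0.171, 0.453, -0.439], [-0.484, -0.36, 0.798, -1.705], [0.027, -0.917, -0.398, 0.934], [0.0, 0.0, 0.0, 1.0]]
{'mtx': [[319.568, 0.0, 256.014], [0.0, 319.568, 187.918], [0.0, 0.0, 1.0]], 'tool_from_camera': [[-0.001, -0.951, -0.31, 0.081], [1.0, -0.001, -0.0, -0.0], [0.0, -0.31, 0.951, -0.143], [0.0, 0.0, 0.0, 1.0]]}
```

View pics/top0.png

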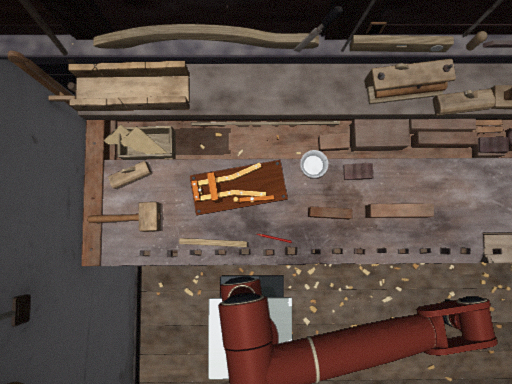

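View pics/scene0.png

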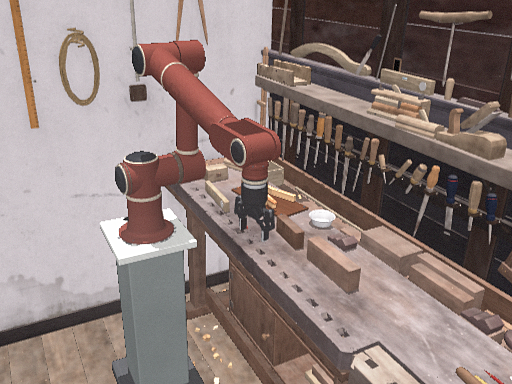

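Top view: the jig is at about (240,187), its mouth facing right. The batten is at (330,212), the block at (400,210) and the keeper at (253,199). I'll segment these next.

```bash
cat > h.py <<'E'
import numpy as np,cv2
from station import ctrl,optics
from scipy.spatial.transform import Rotation as R
def cam(n,o=None):
    c=optics.camera_params(n)
    if n!="wrist": return c["mtx"],c["extrinsics"]
    T=np.eye(4);T[:3,:3]=R.from_rotvec(o["tool_rot"]).as_matrix();T[:3,3]=o["tool_pos"]
    return c["mtx"],T@c["tool_from_camera"]
def onplane(uv,z,K,E):
    uv=np.atleast_2d(uv).astype(float)
    r=np.c_[uv,np.ones(len(uv))]@np.linalg.inv(K).T@E[:3,:3].T
    s=(z-E[2,3])/r[:,2]
    return E[:3,3]+r*s[:,None]
def cloud(d,K,E):
    v,u=np.indices(d.shape); p=np.stack([u,v,np.ones_like(u)],-1)@np.linalg.inv(K).T*d[...,None]
    return p@E[:3,:3].T+E[:3,3]
E
python3 - <<'E'
from h import *
f=np.load("top0.npz");p,d=f["p"],f["d"];K,E=cam("top")
P=cloud(d,K,E)
for (u,v) in [(330,212),(345,213),(300,225),(400,210),(210,180),(280,190),(258,186),(212,186),(253,199)]:
    print((u,v),p[v,u],np.round(P[v,u],3))
im=p[145:235,180:370]; cv2.imwrite("pics/crop.png",cv2.resize(im[...,::-1],None,fx=4.2,fy=4.2,interpolation=cv2.INTER_CUBIC))
E
```

```text
(330, 212) [118  93  74] [ 0.474 -0.305  0.072]
(345, 213) [118  91  75] [ 0.47  -0.363  0.067]
(300, 225) [89 77 71] [ 0.428 -0.198  0.001]
(400, 210) [155 121 101] [ 0.479 -0.567  0.082]
(210, 180) [213 128  56] [0.594 0.145 0.099]
(280, 190) [90 47 25] [ 0.565 -0.121  0.009]
(258, 186) [97 51 26] [ 0.582 -0.035  0.005]
(212, 186) [222 133  60] [0.573 0.138 0.089]
(253, 199) [206 175 153] [ 0.526 -0.015  0.059]
```

View pics/crop.png

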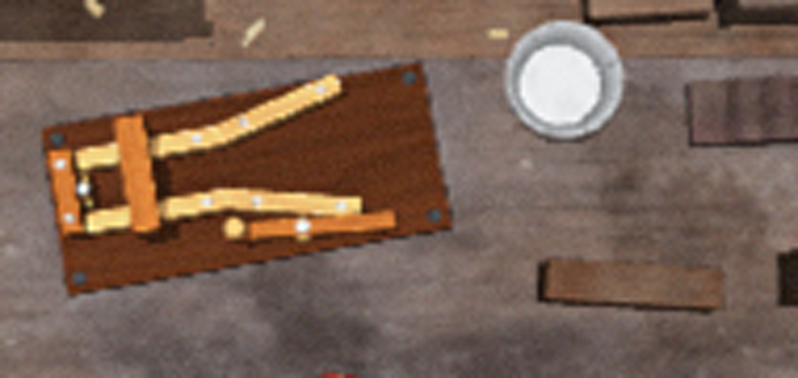

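The crop shows the knob at crop (235,228), the pivot at (303,228) and the keeper nose at (393,220). The batten spans crop x 545–722, and the board corners are (43,128), (420,63), (452,226) and (70,295).

```bash
cat >> h.py <<'E'
def board(p,K,E,roi):
    """jig pose from board's dark-brown+orange mask rect"""
    hsv=cv2.cvtColor(p,cv2.COLOR_RGB2HSV); m=((hsv[...,1]>140)&(hsv[...,0]<25)).astype(np.uint8)
    mm=np.zeros_like(m);x0,y0,x1,y1=roi;mm[y0:y1,x0:x1]=m[y0:y1,x0:x1]
    mm=cv2.morphologyEx(mm,cv2.MORPH_CLOSE,np.ones((5,5)))
    c=max(cv2.findContours(mm,0,cv2.CHAIN_APPROX_NONE)[0],key=cv2.contourArea)
    w=onplane(c[:,0],.012,K,E)[:,:2]
    return cv2.minAreaRect((w*1000).astype(np.float32)),w
def yawof(o): 
    M=R.from_rotvec(o["tool_rot"]).as_matrix(); return M
def togo(pos,ang=None,o=None):
    """tool-frame shift mm to pos; roll so that tool y lies along world angle ang"""
    o=o or ctrl.get_obs(); M=yawof(o); s=M.T@(np.array(pos)-o["tool_pos"])*1000
    r=None
    if ang is not None:
        a=np.arctan2(M[1,1],M[0,1]); r=-((ang-a+np.pi/2)%np.pi-np.pi/2)
    return np.round(s,1),r
E
python3 - <<'E'
from h import *
f=np.load("top0.npz");p,d=f["p"],f["d"];K,E=cam("top")
r,w=board(p,K,E,(185,150,292,220));print(r); print(cv2.boxPoints(r))
P=cloud(d,K,E)
m=np.zeros(d.shape,bool);m[203:222,300:358]=1
m&=P[...,2]>.05; b=P[m]; print(len(b),np.median(b[:,2]))
c=np.argwhere(m)[:,::-1]; w=onplane(c,.070,K,E)[:,:2]
print(cv2.minAreaRect((w*1000).astype(np.float32)))
for n,uv,z in [("knob",(180+235/4.2,145+228/4.2),.095),("pivot",(180+303/4.2,145+228/4.2),.056)]: print(n,onplane(uv,z,K,E))
o=ctrl.get_obs();print(np.round(yawof(o),3))
E
```

```text
((578.183837890625, 43.254241943359375), (158.04318237304688, 361.7718200683594), 9.689579963684082)
[[ 469.8446   208.25952]
 [ 530.7345  -148.35129]
 [ 686.5231  -121.75104]
 [ 625.6332   234.85977]]
433 0.06991125455172997
((474.3327941894531, -295.1488342285156), (186.75624084472656, 39.389305114746094), 85.63573455810547)
knob [[0.52204942 0.04835853 0.095     ]]
pivot [[ 0.52520305 -0.01150711  0.056     ]]
[[ 0.969  0.248 -0.   ]
 [ 0.248 -0.969  0.002]
 [ 0.    -0.002 -1.   ]]
```

```bash
python3 -m handwheel '[{"tx":32,"ty":-16},{"tx":32,"ty":-16},{"tx":32,"ty":-16},{"tx":32,"ty":-16},{"tx":32,"ty":-16},{"tx":32,"ty":-16},{"tx":32,"ty":-16},{"tx":32,"ty":-16},{"tx":32,"ty":-16},{"tx":32,"ty":-16},{"tx":32,"ty":-16},{"tx":28,"ty":-20}]'
python3 -m handwheel '[{"roll":-0.124},{"roll":-0.124},{"roll":-0.124},{"roll":-0.124},{"roll":-0.124},{"roll":-0.124},{"roll":-0.124},{"roll":-0.124},{"roll":-0.124},{"roll":-0.124},{"tz":0},{"tz":0}]'
python3 - <<'E'
from h import *
o=ctrl.get_obs(); p,d=optics.get_image("wrist"); K,E=cam("wrist",o)
np.savez("w1.npz",p=p,d=d,E=E); cv2.imwrite("pics/w1.png",p[...,::-1]); print(np.round(o["tool_pos"],4),np.round(yawof(o),3))
P=cloud(d,K,E); m=(np.abs(P[...,2]-.07)<.012)&(P[...,0]<.55)
n,l,s,c=cv2.connectedComponentsWithStats(m.astype(np.uint8))
for i in range(1,n):
    if s[i,4]>800:
        ct=cv2.findContours((l==i).astype(np.uint8),0,cv2.CHAIN_APPROX_NONE)[0][0][:,0]
        print(s[i],np.median(P[l==i][:,2]),cv2.minAreaRect((onplane(ct,.07,K,E)[:,:2]*1000).astype(np.float32)))
E
```

```text
[ 0.155  -0.6049  0.2302] [[ 0.969  0.248 -0.   ]
 [ 0.248 -0.969  0.002]
 [ 0.    -0.002 -1.   ]]$[0]: bad value
$[0]: bad value
```

View pics/w1.png

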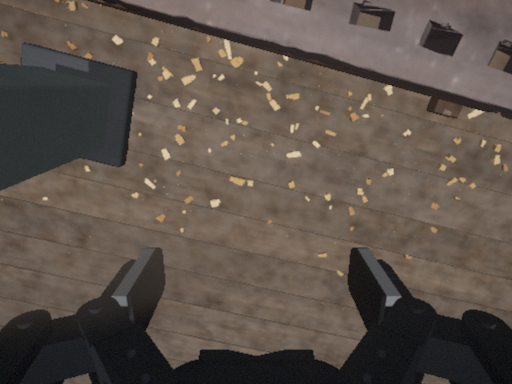

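The arm didn't move: the rows were refused, so the picture shows only the floor in front of the bench. Each row probably needs all four keys, so I'll try that with one row.

```bash
python3 -m handwheel '[{"tx":32.0,"ty":-16.0,"tz":0.0,"roll":0.0}]'; python3 -m handwheel -h 2>&1 | head -20
```

```text
t: 0.23
tool_pos: [0.179, -0.584, 0.2305]
tool_rot: [3.118, 0.385, -0.003]
contact_force: [0.5, 0.8, -0.4]
opening: 0.0853
grip_force: 0.0
invalid input: not JSON, or not a number
```

```bash
python3 -m handwheel '[{"tx":32,"ty":-16,"tz":0,"roll":0},{"tx":32,"ty":-16,"tz":0,"roll":0},{"tx":32,"ty":-16,"tz":0,"roll":0},{"tx":32,"ty":-16,"tz":0,"roll":0},{"tx":32,"ty":-16,"tz":0,"roll":0},{"tx":32,"ty":-16,"tz":0,"roll":0},{"tx":32,"ty":-16,"tz":0,"roll":0},{"tx":32,"ty":-16,"tz":0,"roll":0},{"tx":32,"ty":-16,"tz":0,"roll":0},{"tx":32,"ty":-16,"tz":0,"roll":0},{"tx":28,"ty":-20,"tz":0,"roll":0}]'
python3 -m handwheel '[{"tx":0,"ty":0,"tz":0,"roll":-0.124},{"tx":0,"ty":0,"tz":0,"roll":-0.124},{"tx":0,"ty":0,"tz":0,"roll":-0.124},{"tx":0,"ty":0,"tz":0,"roll":-0.124},{"tx":0,"ty":0,"tz":0,"roll":-0.124},{"tx":0,"ty":0,"tz":0,"roll":-0.124},{"tx":0,"ty":0,"tz":0,"roll":-0.124},{"tx":0,"ty":0,"tz":0,"roll":-0.124},{"tx":0,"ty":0,"tz":0,"roll":-0.124},{"tx":0,"ty":0,"tz":0,"roll":-0.124},{"tx":0,"ty":0,"tz":0,"roll":0},{"tx":0,"ty":0,"tz":0,"roll":0}]'
cat > look.py <<'E'
from h import *
import sys
o=ctrl.get_obs(); p,d=optics.get_image("wrist"); K,E=cam("wrist",o); nm,z=sys.argv[1],float(sys.argv[2])
np.savez(nm+".npz",p=p,d=d,E=E); cv2.imwrite(f"pics/{nm}.png",p[...,::-1]); print(np.round(o["tool_pos"],4),np.round(yawof(o),3).tolist())
P=cloud(d,K,E); m=(np.abs(P[...,2]-z)<.009)
n,l,s,c=cv2.connectedComponentsWithStats(m.astype(np.uint8))
for i in range(1,n):
    if s[i,4]>800:
        ct=cv2.findContours((l==i).astype(np.uint8),0,cv2.CHAIN_APPROX_NONE)[0][0][:,0]
        print(s[i],np.median(P[l==i][:,2]),cv2.minAreaRect((onplane(ct,z,K,E)[:,:2]*1000).astype(np.float32)))
E
python3 look.py w2 .07
```

```text
t: 1.15
tool_pos: [0.4759, -0.3199, 0.231]
tool_rot: [-3.117, -0.393, -0.0]
contact_force: [-0.1, 0.2, 0.5]
opening: 0.0853
grip_force: 0.0
t: 2.15
tool_pos: [0.4744, -0.3211, 0.2309]
tool_rot: [-2.311, -2.127, 0.0]
contact_force: [-0.5, -0.7, 0.5]
opening: 0.0855
grip_force: 0.0
[ 0.4744 -0.3211  0.2309] [[0.083, 0.997, -0.0], [0.997, -0.083, 0.0], [0.0, -0.0, -1.0]]
[ 234   67   42  163 6165] 0.06987140118908403 ((476.5372314453125, -306.21356201171875), (158.79116821289062, 36.72789001464844), 86.30231475830078)
```

View pics/w2.png

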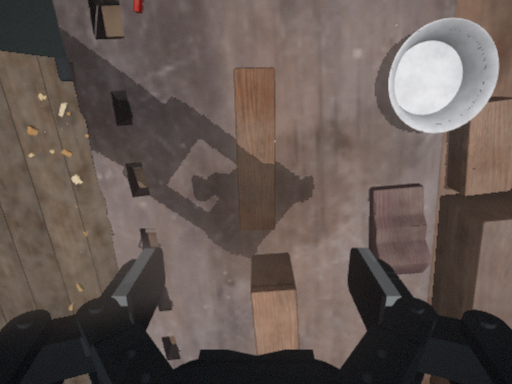

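The batten is at columns 235–275, rows 67–230 and clear of the block at (272,270). Its centre is at world (476.5, -306), yaw 86.3°. I'll descend and grip it.

```bash
python3 -m handwheel '[{"tx":15,"ty":1,"tz":0,"roll":-0.018},{"tx":0,"ty":0,"tz":30,"roll":0},{"tx":0,"ty":0,"tz":35,"roll":0},{"tx":0,"ty":0,"tz":35,"roll":0},{"tx":0,"ty":0,"tz":35,"roll":0},{"tx":0,"ty":0,"tz":30,"roll":0},{"tx":0,"ty":0,"tz":20,"roll":0},{"tx":0,"ty":0,"tz":10,"roll":0},{"tx":0,"ty":0,"tz":0,"roll":0},{"tx":0,"ty":0,"tz":0,"roll":0}]'
python3 -m handwheel '[{"tx":0,"ty":0,"tz":0,"roll":0},{"tx":0,"ty":0,"tz":0,"roll":0},{"tx":0,"ty":0,"tz":0,"roll":0},{"tx":0,"ty":0,"tz":0,"roll":0},{"tx":0,"ty":0,"tz":0,"roll":0},{"tx":0,"ty":0,"tz":0,"roll":0},{"tx":0,"ty":0,"tz":0,"roll":0},{"tx":0,"ty":0,"tz":0,"roll":0},{"tx":0,"ty":0,"tz":0,"roll":0},{"tx":0,"ty":0,"tz":0,"roll":0}]' 25 40
```

```text
t: 3.03
tool_pos: [0.4772, -0.3062, 0.0369]
tool_rot: [2.289, 2.151, 0.0]
contact_force: [-0.0, -0.9, 0.4]
opening: 0.0851
grip_force: 0.0
t: 3.87
tool_pos: [0.4773, -0.307, 0.0377]
tool_rot: [2.288, 2.15, -0.0]
contact_force: [-1.9, 1.5, 6.9]
opening: 0.0364
grip_force: 41.2
```

```bash
python3 -m handwheel '[{"tx":0,"ty":0,"tz":-15,"roll":0},{"tx":0,"ty":0,"tz":-30,"roll":0},{"tx":0,"ty":0,"tz":-35,"roll":0},{"tx":0,"ty":0,"tz":-30,"roll":0},{"tx":32,"ty":14,"tz":0,"roll":0},{"tx":32,"ty":14,"tz":0,"roll":0},{"tx":33,"ty":14,"tz":0,"roll":0},{"tx":33,"ty":14,"tz":0,"roll":0},{"tx":33,"ty":14,"tz":0,"roll":0},{"tx":33,"ty":14,"tz":0,"roll":0},{"tx":32,"ty":14,"tz":0,"roll":0},{"tx":31,"ty":13,"tz":0,"roll":0}]'
python3 -m handwheel '[{"tx":0,"ty":0,"tz":0,"roll":-0.08},{"tx":0,"ty":0,"tz":0,"roll":-0.08},{"tx":0,"ty":0,"tz":0,"roll":-0.074},{"tx":0,"ty":0,"tz":0,"roll":0},{"tx":0,"ty":0,"tz":0,"roll":0},{"tx":0,"ty":0,"tz":0,"roll":0}]'
python3 look.py w3 .042
```

```text
t: 4.87
tool_pos: [0.6035, -0.0527, 0.1452]
tool_rot: [-2.288, -2.151, 0.001]
contact_force: [0.4, -0.2, -2.7]
opening: 0.0364
grip_force: 41.1
t: 5.37
tool_pos: [0.6032, -0.0548, 0.1457]
tool_rot: [-2.024, -2.401, 0.001]
contact_force: [-0.5, -0.7, -2.3]
opening: 0.0365
grip_force: 41.2
[ 0.6032 -0.0548  0.1457] [[-0.169, 0.986, -0.001], [0.986, 0.169, 0.0], [0.0, -0.001, -1.0]]
[ 177    0   57  220 4433] 0.04202499629679701 ((554.494140625, -9.434341430664062), (35.75111389160156, 166.4952850341797), 3.2413406372070312)
[ 291    0   54  186 4602] 0.04200529363492188 ((637.9420166015625, 21.128963470458984), (21.17116928100586, 136.42591857910156), 22.515230178833008)
```

View pics/w3.png

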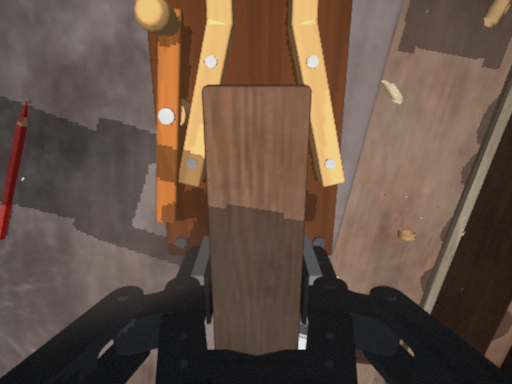

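The guides' inner edges meet the parallel part at about (232,22) and (292,22). The batten front edge is at row 88, the pivot at (166,116) and the knob at (152,12). I'll refine the jig pose from the guides' inner edges.

```bash
cat > jig.py <<'E'
from h import *
import sys
f=np.load(sys.argv[1]+".npz");p,d,E=f["p"],f["d"],f["E"];K=optics.camera_params("wrist")["mtx"]
hsv=cv2.cvtColor(p,cv2.COLOR_RGB2HSV); P=cloud(d,K,E)
m=(np.abs(P[...,2]-.042)<.004)&(hsv[...,1]>60)&(hsv[...,0]<30)
uv=np.argwhere(m)[:,::-1]; w=onplane(uv,.042,K,E)[:,:2]
th,org=np.radians(9.69),np.array([.585,.0627])
for it in range(4):
    X=np.array([np.cos(th),np.sin(th)]);Y=np.array([-X[1],X[0]])
    j=np.c_[(w-org)@X,(w-org)@Y]*1000; mid=[];half=[];ys=[]
    for y in range(-112,20,4):
        s=j[np.abs(j[:,1]-y)<2.5][:,0]; a=s[(s<0)&(s>-56)];b=s[(s>0)&(s<72)]
        if len(a)>5 and len(b)>5: mid.append((a.max()+b.min())/2);half.append((b.min()-a.max())/2);ys.append(y)
    k=np.polyfit(ys,mid,1); th-=k[0]; org=org+X*np.polyval(k,0)/1000
    ys=np.array(ys);half=np.array(half);s=ys<-15
    g=np.polyfit(ys[s],half[s],1)
    y0=np.mean(ys[s]-(-(half[s]-20.5)/.25)); org=org+Y*y0/1000
print("yaw",np.degrees(th),"org",org*1000,"slope",g,"y0",y0,len(ys),np.round(np.std(np.array(mid)-np.polyval(k,ys)),2))
o=ctrl.get_obs(); print("TCP in jig",((np.array(o["tool_pos"][:2])-org)@np.c_[X,Y])*1000, "tool x ang rel jig y",np.degrees(np.arctan2(yawof(o)[1,0],yawof(o)[0,0])-th)-90)
for n,u,z in(("knob",(152,10),.095),("piv",(166,116),.056)): print(n,((onplane(u,z,K,E)[0,:2]-org)@np.c_[X,Y])*1000)
# batten top face in tool frame
mb=(np.abs(P[...,2]-np.array(o["tool_pos"])[2]-.034)<.006)&(np.indices(d.shape)[0]<240); b=P[mb][:,:2]
jb=(b-org)@np.c_[X,Y]*1000; 
print("batten x range by y",[ (y,np.round(np.percentile(jb[np.abs(jb[:,1]-y)<3][:,0],[1,99]),1)) for y in (-95,-75,-55)], jb[:,1].max())
E
python3 jig.py w3
```

```text
yaw 8.712927752145175 org [586.53523233  71.0201128 ] slope [-0.2597349  19.78396172] y0 -0.3720193875076893 31 1.35
TCP in jig [  -2.85296988 -126.97468543] tool x ang rel jig y 1.050935237802804
knob [-59.7248145  -10.25753408]
piv [-66.96873443 -70.00345947]
batten x range by y [(-95, array([-20.1,  15.8])), (-75, array([-20.3,  15.4])), (-55, array([-20.5,  15.2]))] -47.095294851062896
```

```bash
python3 - <<'E'
import re
s=open("jig.py").read()
s=s.replace("a.max()+b.min())/2","a.min()+b.max())/2").replace("b.min()-a.max())/2","b.max()-a.min())/2").replace("half[s]-20.5","half[s]-20.5-18*1.0308")
s=s.replace("(s<0)&(s>-56)","(s<0)&(s>-75)").replace("range(-112,20,4)","range(-105,20,4)")
s=s.replace('print("yaw"','print(np.round(np.c_[ys,mid,half],1).tolist());print("yaw"')
open("jig2.py","w").write(s)
E
python3 jig2.py w3
```

```text
[[-105.0, 1.3, 63.3], [-101.0, 1.4, 62.2], [-97.0, 1.4, 61.1], [-93.0, 1.9, 60.4], [-89.0, 0.1, 61.1], [-85.0, -0.4, 60.6], [-81.0, 1.6, 57.6], [-77.0, -0.6, 58.7], [-73.0, -1.0, 58.1], [-69.0, -1.3, 57.5], [-65.0, -1.7, 56.8], [-61.0, -2.0, 56.1], [-57.0, -2.2, 55.4], [-53.0, 2.2, 50.8], [-49.0, 2.3, 49.7], [-45.0, 2.3, 48.7], [-41.0, -2.6, 52.7], [-37.0, -3.1, 52.2], [-33.0, 2.8, 45.4], [-29.0, 2.8, 44.5], [-25.0, 2.9, 43.5], [-21.0, 2.9, 42.6], [-17.0, -4.1, 48.6], [-13.0, -4.8, 47.8], [-9.0, 2.7, 39.4], [-5.0, 2.7, 38.5], [-1.0, -5.0, 46.1], [3.0, -4.8, 46.3], [7.0, 3.2, 38.2]]
yaw 11.245027129507989 org [583.16839424  70.39704135] slope [-0.22392337 40.59406102] y0 -0.20405463727394568 29 2.61
TCP in jig [  -3.13187328 -126.84066249] tool x ang rel jig y -1.4811641395600077
knob [-56.57462549  -8.51411278]
piv [-65.55837833 -68.02328989]
batten x range by y [(-95, array([-19.4,  16.4])), (-75, array([-19.1,  16.7])), (-55, array([-18.7,  17. ]))] -46.994341951480095
```

Run:
```python
from h import *
f=np.load("w3.npz");p,d,E=f["p"],f["d"],f["E"];K=optics.camera_params("wrist")["mtx"]
hsv=cv2.cvtColor(p,cv2.COLOR_RGB2HSV)
print("guide",hsv[120,200],hsv[60,222],"keeper",hsv[150,168],"board",hsv[40,260])
m=((hsv[...,0]>=17)&(hsv[...,0]<30)&(hsv[...,1]>70)&(hsv[...,2]>130)).astype(np.uint8)
m[190:]=0;m[:,:176]=0;m[:,360:]=0
L={k:[] for k in("lo","li","ri","ro")}
for v in range(0,182):
    c=np.where(m[v])[0]; a=c[c<256];b=c[c>256]
    if len(a)>8 and len(b)>8: L["lo"].append((a.min()-.5,v));L["ro"].append((b.max()+.5,v));L["li"].append((a.max()+.5,v));L["ri"].append((b.min()-.5,v))
def line(n,v0,v1):
    w=np.array([q for q in L[n] if v0<=q[1]<=v1]); w=onplane(w,.042,K,E)[:,:2]*1000
    vx,vy,x,y=cv2.fitLine(w.astype(np.float32),cv2.DIST_HUBER,0,.01,.01).ravel()
    if vy<0: vx,vy=-vx,-vy
    return np.degrees(np.arctan2(vy,vx)),(x,y)
S={}
for n,a,b in(("lo",35,165),("ro",35,165),("li",35,80),("ri",35,80),("li",0,16),("ri",0,16)):
    r=line(n,a,b);S[n+str(a)]=r;print(n,a,np.round(r[0],2),np.round(r[1],1))
def inter(A,B):
    M=np.array([[np.cos(np.radians(q[0])),np.sin(np.radians(q[0]))] for q in(A,B)]).T*[1,-1]
    s=np.linalg.solve(M,np.subtract(B[1],A[1])); return np.array(A[1])+s[0]*M[:,0]
# apex of converging inner lines = jig y +82 , outer: half 20.5+18.55 => y=+156.2
for a,b,y in(("li35","ri35",82),("lo35","ro35",156.2)):
    t=(S[a][0]+S[b][0])/2; ap=inter(S[a],S[b]); Y=np.array([np.cos(np.radians(t)),np.sin(np.radians(t))])
    print("yaw",t-90,"spread",S[a][0]-S[b][0],"org",ap-y*Y)
```

```text
guide [ 17 125 233] [ 17 125 231] keeper [ 13 175 143] board [ 11 165 102]
lo 35 85.69 [546.5  15. ]
ro 35 113.78 [641.3  34.1]
li 35 86.76 [564.7  36.3]
ri 35 113.9 [618.6  44.7]
li 0 97.12 [565.1  70.5]
ri 0 101.99 [607.1  76.4]
yaw 10.328392 spread -27.146713 org [585.94372219  70.96295629]
yaw 9.7339325 spread -28.088646 org [587.97163312  61.11900294]
```

```bash
python3 -m handwheel '[{"tx":0,"ty":4,"tz":0,"roll":0},{"tx":0,"ty":0,"tz":20,"roll":0},{"tx":0,"ty":0,"tz":25,"roll":0},{"tx":0,"ty":0,"tz":20,"roll":0},{"tx":0,"ty":0,"tz":15,"roll":0},{"tx":0,"ty":0,"tz":10,"roll":0},{"tx":0,"ty":0,"tz":2,"roll":0},{"tx":0,"ty":0,"tz":1,"roll":0},{"tx":0,"ty":0,"tz":0,"roll":0}]'
python3 -m handwheel '[{"tx":0,"ty":0,"tz":1,"roll":0},{"tx":0,"ty":0,"tz":1,"roll":0},{"tx":0,"ty":0,"tz":0,"roll":0}]'
```

```text
t: 6.17
tool_pos: [0.6084, -0.0543, 0.0543]
tool_rot: [2.022, 2.403, 0.001]
contact_force: [-0.3, 0.2, -2.9]
opening: 0.0363
grip_force: 41.2
t: 6.42
tool_pos: [0.6081, -0.0542, 0.0521]
tool_rot: [2.022, 2.403, 0.001]
contact_force: [0.3, 0.1, -3.1]
opening: 0.0363
grip_force: 41.2
```

```bash
python3 -m handwheel '[{"tx":0,"ty":0,"tz":1,"roll":0},{"tx":0,"ty":0,"tz":0.5,"roll":0},{"tx":0,"ty":0,"tz":0,"roll":0},{"tx":0,"ty":0,"tz":0,"roll":0}]'
python3 -m handwheel '[{"tx":0,"ty":0,"tz":0.5,"roll":0},{"tx":0,"ty":0,"tz":0.5,"roll":0},{"tx":0,"ty":0,"tz":0,"roll":0},{"tx":0,"ty":0,"tz":0,"roll":0}]'
```

```text
t: 6.75
tool_pos: [0.6076, -0.0541, 0.0498]
tool_rot: [2.022, 2.404, 0.0]
contact_force: [-0.4, -0.0, -2.8]
opening: 0.0365
grip_force: 41.3
t: 7.08
tool_pos: [0.6077, -0.0541, 0.0498]
tool_rot: [2.022, 2.404, -0.0]
contact_force: [-4.7, 1.6, 5.1]
opening: 0.0362
grip_force: 42.0
```

```bash
python3 -m handwheel '[{"tx":0,"ty":0,"tz":0,"roll":0},{"tx":0,"ty":0,"tz":0,"roll":0},{"tx":0,"ty":0,"tz":0,"roll":0},{"tx":0,"ty":0,"tz":0,"roll":0},{"tx":0,"ty":0,"tz":-15,"roll":0},{"tx":0,"ty":0,"tz":-35,"roll":0},{"tx":0,"ty":0,"tz":-35,"roll":0},{"tx":0,"ty":0,"tz":-15,"roll":0},{"tx":-30,"ty":0,"tz":-10,"roll":0},{"tx":-40,"ty":0,"tz":0,"roll":0},{"tx":-40,"ty":0,"tz":0,"roll":0}]' 58
python3 -m handwheel '[{"tx":0,"ty":0,"tz":0,"roll":0},{"tx":0,"ty":0,"tz":0,"roll":0},{"tx":0,"ty":0,"tz":0,"roll":0},{"tx":0,"ty":0,"tz":0,"roll":0},{"tx":0,"ty":0,"tz":0,"roll":0}]' 8
python3 look.py w4 .082
```

```text
t: 8.0
tool_pos: [0.6275, -0.1632, 0.1606]
tool_rot: [2.018, 2.404, 0.002]
contact_force: [1.2, 0.6, -0.3]
opening: 0.0579
grip_force: 0.0
t: 8.42
tool_pos: [0.6262, -0.1611, 0.1585]
tool_rot: [-2.02, -2.405, 0.0]
contact_force: [-0.5, -0.8, -0.9]
opening: 0.0081
grip_force: 0.0
[ 0.6262 -0.1611  0.1585] [[-0.173, 0.985, -0.001], [0.985, 0.173, 0.0], [0.0, -0.0, -1.0]]
[ 227    0   61  161 8999] 0.08197611832491597 ((614.030517578125, -83.62944030761719), (36.646968841552734, 99.09331512451172), 9.745633125305176)
```

View pics/w4.png

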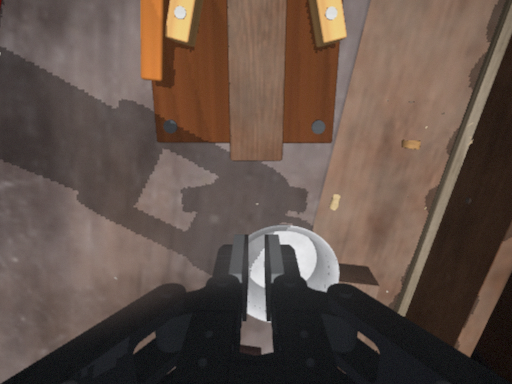

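The batten is lying straight in the mouth, with its rear edge at row 160, columns 230–282. The tin dish rim is at (300,270), 36 mm high, so the TCP stays above 47 mm. I'll lower behind the batten and begin pushing.

```bash
python3 -m handwheel '[{"tx":0,"ty":1,"tz":30,"roll":0},{"tx":0,"ty":0,"tz":35,"roll":0},{"tx":0,"ty":0,"tz":30,"roll":0},{"tx":0,"ty":0,"tz":15,"roll":0},{"tx":0,"ty":0,"tz":0,"roll":0},{"tx":0,"ty":0,"tz":0,"roll":0},{"tx":5,"ty":0,"tz":0,"roll":0},{"tx":5,"ty":0,"tz":0,"roll":0}]'
python3 -m handwheel '[{"tx":5,"ty":0,"tz":0,"roll":0},{"tx":4,"ty":0,"tz":0,"roll":0},{"tx":4,"ty":0,"tz":0,"roll":0},{"tx":4,"ty":0,"tz":0,"roll":0},{"tx":5,"ty":0,"tz":0,"roll":0},{"tx":5,"ty":0,"tz":0,"roll":0},{"tx":5,"ty":0,"tz":0,"roll":0}]'
```

```text
t: 9.13
tool_pos: [0.6276, -0.1528, 0.0519]
tool_rot: [2.02, 2.4, 0.003]
contact_force: [0.3, -0.1, -0.4]
opening: 0.008
grip_force: 0.0
t: 9.72
tool_pos: [0.6202, -0.1206, 0.049]
tool_rot: [2.022, 2.404, -0.0]
contact_force: [0.4, -1.7, 1.4]
opening: 0.0082
grip_force: 1.1
```

```bash
python3 -m handwheel '[{"tx":4,"ty":0,"tz":0,"roll":0},{"tx":4,"ty":0,"tz":0,"roll":0},{"tx":4,"ty":0,"tz":0,"roll":0},{"tx":4,"ty":0,"tz":0,"roll":0},{"tx":4,"ty":0,"tz":0,"roll":0},{"tx":4,"ty":0,"tz":0,"roll":0}]'
python3 -m handwheel '[{"tx":4,"ty":0,"tz":0,"roll":0},{"tx":4,"ty":0,"tz":0,"roll":0},{"tx":4,"ty":0,"tz":0,"roll":0},{"tx":4,"ty":0,"tz":0,"roll":0},{"tx":4,"ty":0,"tz":0,"roll":0},{"tx":4,"ty":0,"tz":0,"roll":0}]'
python3 look.py w5 .082
```

```text
t: 10.22
tool_pos: [0.6159, -0.0969, 0.0487]
tool_rot: [-2.022, -2.404, 0.0]
contact_force: [-0.1, -2.1, 1.3]
opening: 0.008
grip_force: 1.1
t: 10.72
tool_pos: [0.6118, -0.0732, 0.0487]
tool_rot: [-2.022, -2.404, 0.0]
contact_force: [0.6, -1.4, 1.2]
opening: 0.0081
grip_force: 1.0
[ 0.6118 -0.0732  0.0487] [[-0.171, 0.985, -0.0], [0.985, 0.171, 0.0], [0.0, -0.0, -1.0]]
[  190     0   120   321 29589] 0.08202557868365831 ((603.6895141601562, -28.774791717529297), (39.01620101928711, 118.38269805908203), 11.78384780883789)
```

View pics/w5.png

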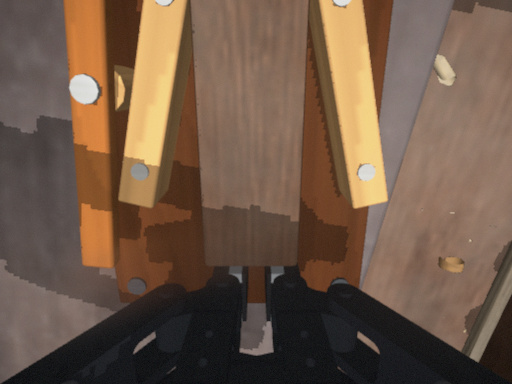

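The batten is going straight in, its rear edge at row 265 between the guides with even gaps. I'll keep pushing.

```bash
python3 -m handwheel '[{"tx":4,"ty":0,"tz":0,"roll":0},{"tx":4,"ty":0,"tz":0,"roll":0},{"tx":4,"ty":0,"tz":0,"roll":0},{"tx":4,"ty":0,"tz":0,"roll":0},{"tx":4,"ty":0,"tz":0,"roll":0},{"tx":4,"ty":0,"tz":0,"roll":0},{"tx":4,"ty":0,"tz":0,"roll":0}]'
python3 -m handwheel '[{"tx":4,"ty":0,"tz":0,"roll":0},{"tx":4,"ty":0,"tz":0,"roll":0},{"tx":4,"ty":0,"tz":0,"roll":0},{"tx":4,"ty":0,"tz":0,"roll":0},{"tx":4,"ty":0,"tz":0,"roll":0},{"tx":4,"ty":0,"tz":0,"roll":0},{"tx":4,"ty":0,"tz":0,"roll":0}]'
python3 -m handwheel '[{"tx":2,"ty":0,"tz":0,"roll":0},{"tx":2,"ty":0,"tz":0,"roll":0},{"tx":2,"ty":0,"tz":0,"roll":0}]'
```

```text
t: 11.35
tool_pos: [0.6069, -0.0455, 0.0486]
tool_rot: [-2.022, -2.404, 0.0]
contact_force: [0.1, -1.8, -0.6]
opening: 0.0078
grip_force: 0.7
t: 11.93
tool_pos: [0.6022, -0.018, 0.0487]
tool_rot: [-2.022, -2.404, 0.0]
contact_force: [0.5, -1.1, -2.3]
opening: 0.0082
grip_force: 0.5
t: 12.18
tool_pos: [0.6013, -0.0123, 0.0488]
tool_rot: [2.022, 2.404, -0.0]
contact_force: [-0.5, -1.4, -1.3]
opening: 0.0079
grip_force: 0.5
```

```bash
python3 -m handwheel '[{"tx":2,"ty":0,"tz":0,"roll":0},{"tx":2,"ty":0,"tz":0,"roll":0},{"tx":2,"ty":0,"tz":0,"roll":0},{"tx":1,"ty":0,"tz":0,"roll":0},{"tx":0,"ty":0,"tz":0,"roll":0}]'
python3 -m handwheel '[{"tx":0.5,"ty":0,"tz":0,"roll":0},{"tx":0.5,"ty":0,"tz":0,"roll":0},{"tx":0.5,"ty":0,"tz":0,"roll":0},{"tx":0.5,"ty":0,"tz":0,"roll":0}]' | grep -E "pos|contact"
```

```text
t: 12.6
tool_pos: [0.6001, -0.0053, 0.0489]
tool_rot: [-2.022, -2.404, -0.0]
contact_force: [0.1, 0.6, 0.8]
opening: 0.0079
grip_force: 0.0
tool_pos: [0.5999, -0.0038, 0.0489]
contact_force: [-0.1, -1.9, -1.3]
```

```bash
python3 -m handwheel '[{"tx":0.7,"ty":0,"tz":0,"roll":0},{"tx":0.7,"ty":0,"tz":0,"roll":0},{"tx":0.6,"ty":0,"tz":0,"roll":0}]' | grep -E "pos|contact"
```

```text
tool_pos: [0.5995, -0.0017, 0.0489]
contact_force: [-0.0, -1.5, -0.0]
```

```bash
python3 -m handwheel '[{"tx":0.7,"ty":0,"tz":0,"roll":0},{"tx":0.7,"ty":0,"tz":0,"roll":0},{"tx":0.6,"ty":0,"tz":0,"roll":0}]' | grep -E "pos|contact"
```

```text
tool_pos: [0.5992, 0.0003, 0.0489]
contact_force: [0.1, -0.7, -0.0]
```

```bash
python3 -m handwheel '[{"tx":0.7,"ty":0,"tz":0,"roll":0},{"tx":0.7,"ty":0,"tz":0,"roll":0}]' | grep -E "pos|contact"
```

```text
tool_pos: [0.599, 0.0017, 0.0489]
contact_force: [-0.4, -1.8, 0.1]
```

```bash
python3 -m handwheel '[{"tx":0.8,"ty":0,"tz":0,"roll":0},{"tx":0.7,"ty":0,"tz":0,"roll":0}]' | grep -E "pos|contact"
```

```text
tool_pos: [0.5987, 0.0032, 0.0489]
contact_force: [0.0, -1.9, 0.6]
```

```bash
python3 -m handwheel '[{"tx":0.8,"ty":0,"tz":0,"roll":0},{"tx":0.7,"ty":0,"tz":0,"roll":0}]' | grep -E "pos|contact"
```

```text
tool_pos: [0.5984, 0.0046, 0.0489]
contact_force: [0.3, -1.3, 0.0]
```

```bash
python3 -m handwheel '[{"tx":0.8,"ty":0,"tz":0,"roll":0},{"tx":0.7,"ty":0,"tz":0,"roll":0}]' | grep -E "pos|contact"
```

```text
tool_pos: [0.5982, 0.0062, 0.0489]
contact_force: [-1.0, -1.6, 1.0]
```

```bash
python3 -m handwheel '[{"tx":0.8,"ty":0,"tz":0,"roll":0},{"tx":0.7,"ty":0,"tz":0,"roll":0}]' | grep -E "pos|contact"
```

```text
tool_pos: [0.5979, 0.0076, 0.0489]
contact_force: [0.7, -1.6, 1.8]
```

```bash
python3 -m handwheel '[{"tx":0.8,"ty":0,"tz":0,"roll":0},{"tx":0.7,"ty":0,"tz":0,"roll":0}]' | grep -E "pos|contact"
```

```text
tool_pos: [0.5977, 0.0091, 0.0489]
contact_force: [-0.2, -1.1, 0.6]
```

```bash
python3 -m handwheel '[{"tx":0.8,"ty":0,"tz":0,"roll":0},{"tx":0.7,"ty":0,"tz":0,"roll":0}]' | grep -E "pos|contact"
```

```text
tool_pos: [0.5974, 0.0106, 0.0489]
contact_force: [0.2, -1.1, 0.5]
```

```bash
python3 -m handwheel '[{"tx":0.6,"ty":0,"tz":0,"roll":0},{"tx":0.6,"ty":0,"tz":0,"roll":0}]' | grep -E "pos|contact"
```

```text
tool_pos: [0.5972, 0.0118, 0.0489]
contact_force: [0.5, -0.8, 1.5]
```

```bash
python3 -m handwheel '[{"tx":0.6,"ty":0,"tz":0,"roll":0},{"tx":0.6,"ty":0,"tz":0,"roll":0}]' | grep -E "pos|contact"
```

```text
tool_pos: [0.597, 0.0129, 0.0489]
contact_force: [-0.5, -3.3, 0.6]
```

```bash
python3 -m handwheel '[{"tx":0.6,"ty":0,"tz":0,"roll":0},{"tx":0.6,"ty":0,"tz":0,"roll":0}]' | grep -E "pos|contact"
```

```text
tool_pos: [0.5968, 0.0141, 0.0489]
contact_force: [-0.2, -1.3, 2.0]
```

```bash
python3 -m handwheel '[{"tx":0.6,"ty":0,"tz":0,"roll":0},{"tx":0.6,"ty":0,"tz":0,"roll":0}]' | grep -E "pos|contact"
```

```text
tool_pos: [0.5966, 0.0153, 0.0489]
contact_force: [0.5, -2.0, 1.6]
```

```bash
python3 -m handwheel '[{"tx":0.6,"ty":0,"tz":0,"roll":0},{"tx":0.6,"ty":0,"tz":0,"roll":0}]' | grep -E "pos|contact"
```

```text
tool_pos: [0.5964, 0.0165, 0.0489]
contact_force: [0.5, -1.8, 1.9]
```

```bash
python3 -m handwheel '[{"tx":0.6,"ty":0,"tz":0,"roll":0},{"tx":0.6,"ty":0,"tz":0,"roll":0}]' | grep -E "pos|contact"
```

```text
tool_pos: [0.5962, 0.0176, 0.0489]
contact_force: [1.0, -2.5, 1.3]
```

```bash
python3 -m handwheel '[{"tx":0.6,"ty":0,"tz":0,"roll":0},{"tx":0.6,"ty":0,"tz":0,"roll":0}]' | grep -E "pos|contact"
```

```text
tool_pos: [0.5961, 0.0181, 0.0489]
contact_force: [1.1, -6.5, 1.6]
```

```bash
python3 -m handwheel '[{"tx":0.5,"ty":0,"tz":0,"roll":0},{"tx":0.5,"ty":0,"tz":0,"roll":0}]' | grep -E "pos|contact"
```

```text
tool_pos: [0.5961, 0.018, 0.049]
contact_force: [0.8, -9.8, 2.1]
```

```bash
python3 -m handwheel '[{"tx":0.5,"ty":0,"tz":0,"roll":0},{"tx":0,"ty":0,"tz":0,"roll":0}]' | grep -E "pos|contact"
```

```text
tool_pos: [0.5961, 0.018, 0.049]
contact_force: [1.4, -10.8, 1.0]
```

```bash
python3 -m handwheel '[{"tx":0.2,"ty":0,"tz":0,"roll":0},{"tx":0,"ty":0,"tz":0,"roll":0},{"tx":0,"ty":0,"tz":0,"roll":0}]' | grep -E "pos|contact|^t"
```

```text
t: 16.35
tool_pos: [0.5961, 0.018, 0.049]
tool_rot: [2.02, 2.401, -0.004]
contact_force: [0.5, -11.2, 0.6]
```

```bash
python3 -m handwheel '[{"tx":0.2,"ty":0,"tz":0,"roll":0},{"tx":0,"ty":0,"tz":0,"roll":0},{"tx":0,"ty":0,"tz":0,"roll":0},{"tx":0,"ty":0,"tz":0,"roll":0},{"tx":0,"ty":0,"tz":0,"roll":0}]' | grep -E "contact|^t"
python3 -m handwheel '[{"tx":0,"ty":0,"tz":0,"roll":0},{"tx":0,"ty":0,"tz":0,"roll":0},{"tx":0,"ty":0,"tz":0,"roll":0},{"tx":0,"ty":0,"tz":0,"roll":0}]' | grep -E "contact|^t"
```

```text
t: 16.77
tool_pos: [0.5961, 0.018, 0.049]
tool_rot: [2.02, 2.401, -0.005]
contact_force: [1.5, -10.9, 1.3]
t: 17.1
tool_pos: [0.5961, 0.0181, 0.0491]
tool_rot: [2.02, 2.401, -0.005]
contact_force: [0.6, -10.9, 1.4]
```

```bash
python3 -m handwheel '[{"tx":0.5,"ty":0,"tz":0,"roll":0},{"tx":0,"ty":0,"tz":0,"roll":0},{"tx":0,"ty":0,"tz":0,"roll":0},{"tx":0,"ty":0,"tz":0,"roll":0}]' | grep -E "contact|^t:"
```

```text
t: 17.43
contact_force: [2.1, -12.6, 0.8]
```

```bash
python3 -m handwheel '[{"tx":0.2,"ty":0,"tz":0,"roll":0},{"tx":0,"ty":0,"tz":0,"roll":0},{"tx":0,"ty":0,"tz":0,"roll":0},{"tx":0,"ty":0,"tz":0,"roll":0},{"tx":0,"ty":0,"tz":0,"roll":0},{"tx":0,"ty":0,"tz":0,"roll":0}]' | grep -E "contact|^t:"
python3 -m handwheel '[{"tx":0,"ty":0,"tz":0,"roll":0},{"tx":0,"ty":0,"tz":0,"roll":0},{"tx":0,"ty":0,"tz":0,"roll":0},{"tx":0,"ty":0,"tz":0,"roll":0},{"tx":0,"ty":0,"tz":0,"roll":0},{"tx":0,"ty":0,"tz":0,"roll":0},{"tx":0,"ty":0,"tz":0,"roll":0},{"tx":0,"ty":0,"tz":0,"roll":0}]' | grep -E "contact|^t:"
```

```text
t: 17.93
contact_force: [1.8, -12.8, 1.7]
t: 18.6
contact_force: [1.2, -13.7, 1.8]
```

The batten is home and was held at about 12–13.7 N for over a second. I'll back off, rise and look at the knob.

```bash
python3 -m handwheel '[{"tx":-2,"ty":0,"tz":0,"roll":0},{"tx":-4,"ty":0,"tz":0,"roll":0},{"tx":-15,"ty":0,"tz":0,"roll":0},{"tx":0,"ty":0,"tz":0,"roll":0},{"tx":0,"ty":0,"tz":-25,"roll":0},{"tx":0,"ty":0,"tz":-40,"roll":0},{"tx":0,"ty":0,"tz":-40,"roll":0},{"tx":0,"ty":0,"tz":-40,"roll":0},{"tx":21,"ty":-20,"tz":0,"roll":0},{"tx":21,"ty":-20,"tz":0,"roll":0},{"tx":21,"ty":-20,"tz":0,"roll":0}]' 34 25
python3 -m handwheel '[{"tx":0,"ty":0,"tz":0,"roll":0},{"tx":0,"ty":0,"tz":0,"roll":0},{"tx":0,"ty":0,"tz":0,"roll":0},{"tx":0,"ty":0,"tz":0,"roll":0}]'
python3 look.py w6 .082; python3 -c "
from h import *;print(np.round(ctrl.get_obs()['q'],2))"
```

```text
t: 19.52
tool_pos: [0.5289, 0.053, 0.1949]
tool_rot: [2.023, 2.403, 0.003]
contact_force: [-0.1, 0.6, 0.2]
opening: 0.0343
grip_force: 0.0
t: 19.85
tool_pos: [0.5298, 0.052, 0.1938]
tool_rot: [2.023, 2.403, 0.0]
contact_force: [0.9, -0.3, 1.0]
opening: 0.034
grip_force: 0.0
[0.5298 0.052  0.1938] [[-0.17, 0.985, 0.0], [0.985, 0.17, 0.0], [0.0, 0.0, -1.0]]
[ 307   15   55   53 2719] 0.08196187490466522 ((568.1564331054688, 169.08871459960938), (37.74287796020508, 34.68037033081055), 9.779809951782227)
[ 300  106   54  114 5227] 0.0819711249500108 ((583.9873657226562, 77.41229248046875), (37.75981521606445, 94.91526794433594), 9.771920204162598)
[-0.04 -0.14  1.87  0.    1.42 -0.21]
```

View pics/w6.png

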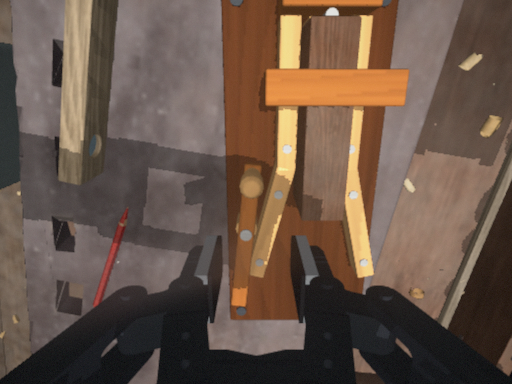

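The batten is fully under the strap against the shoe, rear edge at row 220. The knob top is at (251,186) and the pivot screw at (246,235). The pencil and spirit level are to the left.

Run:
```python
from h import *
f=np.load("w6.npz");p,E=f["p"],f["E"];K=optics.camera_params("wrist")["mtx"]
g=cv2.cvtColor(p[165:205,230:272],cv2.COLOR_RGB2GRAY)
c=cv2.HoughCircles(cv2.resize(g,None,fx=4,fy=4),cv2.HOUGH_GRADIENT,1,200,param1=80,param2=15,minRadius=32,maxRadius=64)
if c is not None: print(c); u=c[0,0,:2]/4+[230,165]; print("hough",u,onplane(u,.095,K,E))
k=onplane((251,186),.095,K,E)[0];v=onplane((246,235),.056,K,E)[0];print(k,v)
o=ctrl.get_obs();print(togo([*k[:2],.063],None,o))
d=k[:2]-v[:2];print(np.hypot(*d),np.degrees(np.arctan2(d[1],d[0])))
```

```text
[0.52651957 0.05399843 0.095     ] [ 0.53147258 -0.00840425  0.056     ]
(array([  2.6,  -3. , 130.8]), None)
0.0625989346867902 94.53815353885433
```

```bash
python3 -m handwheel '[{"tx":1.5,"ty":-3,"tz":0,"roll":0},{"tx":0,"ty":0,"tz":30,"roll":0},{"tx":0,"ty":0,"tz":35,"roll":0},{"tx":0,"ty":0,"tz":30,"roll":0},{"tx":0,"ty":0,"tz":20,"roll":0},{"tx":0,"ty":0,"tz":10,"roll":0},{"tx":0,"ty":0,"tz":5,"roll":0},{"tx":0,"ty":0,"tz":0,"roll":0},{"tx":0,"ty":0,"tz":0,"roll":0}]'
python3 -m handwheel '[{"tx":0,"ty":0,"tz":0,"roll":0},{"tx":0,"ty":0,"tz":0,"roll":0},{"tx":0,"ty":0,"tz":0,"roll":0},{"tx":0,"ty":0,"tz":0,"roll":0},{"tx":0,"ty":0,"tz":0,"roll":0},{"tx":0,"ty":0,"tz":0,"roll":0}]' 12 25
```

```text
t: 20.65
tool_pos: [0.5271, 0.0533, 0.0651]
tool_rot: [2.022, 2.403, 0.002]
contact_force: [-0.1, 0.9, 0.2]
opening: 0.034
grip_force: 0.0
t: 21.15
tool_pos: [0.5274, 0.0534, 0.0658]
tool_rot: [2.021, 2.402, 0.003]
contact_force: [-0.1, -0.5, 6.4]
opening: 0.019
grip_force: 25.1
```

```bash
python3 -m handwheel '[{"tx":0.3,"ty":-6.3,"tz":0,"roll":0},{"tx":-0.4,"ty":-6.3,"tz":0,"roll":0},{"tx":-1.1,"ty":-6.1,"tz":0,"roll":0},{"tx":-1.7,"ty":-6.1,"tz":0,"roll":0},{"tx":0,"ty":0,"tz":0,"roll":0}]'
```

```text
t: 21.57
tool_pos: [0.5033, 0.0471, 0.0657]
tool_rot: [2.02, 2.402, 0.007]
contact_force: [1.0, 2.4, 4.8]
opening: 0.019
grip_force: 24.8
```

```bash
python3 -m handwheel '[{"tx":-2.3,"ty":-5.8,"tz":0,"roll":0},{"tx":-2.9,"ty":-5.6,"tz":0,"roll":0},{"tx":-3.5,"ty":-5.2,"tz":0,"roll":0},{"tx":-4,"ty":-4.8,"tz":0,"roll":0},{"tx":0,"ty":0,"tz":0,"roll":0}]'
```

```text
t: 21.98
tool_pos: [0.4846, 0.0303, 0.0656]
tool_rot: [2.02, 2.402, 0.006]
contact_force: [2.5, 2.5, 4.6]
opening: 0.0191
grip_force: 24.3
```

```bash
python3 -m handwheel '[{"tx":-4.5,"ty":-4.4,"tz":0,"roll":0},{"tx":-5,"ty":-3.9,"tz":0,"roll":0},{"tx":-5.3,"ty":-3.3,"tz":0,"roll":0},{"tx":-5.6,"ty":-2.8,"tz":0,"roll":0},{"tx":0,"ty":0,"tz":0,"roll":0}]'
```

```text
t: 22.4
tool_pos: [0.4739, 0.0074, 0.0655]
tool_rot: [2.021, 2.401, 0.004]
contact_force: [2.8, 2.0, 6.0]
opening: 0.0188
grip_force: 26.0
```

```bash
python3 -m handwheel '[{"tx":-5.9,"ty":-2.2,"tz":0,"roll":0},{"tx":-6.1,"ty":-1.5,"tz":0,"roll":0},{"tx":-4,"ty":-0.6,"tz":0,"roll":0},{"tx":0,"ty":0,"tz":0,"roll":0}]'
```

```text
t: 22.73
tool_pos: [0.4712, -0.0085, 0.0653]
tool_rot: [-2.022, -2.403, -0.002]
contact_force: [-2.7, 3.9, 9.4]
opening: 0.0188
grip_force: 27.6
```

```bash
python3 -m handwheel '[{"tx":-2.5,"ty":-0.2,"tz":0,"roll":0},{"tx":-2.5,"ty":-0.1,"tz":0,"roll":0},{"tx":0,"ty":0,"tz":0,"roll":0}]' | grep -E "pos|contact"
```

```text
tool_pos: [0.4711, -0.0133, 0.0652]
contact_force: [-5.0, 3.7, 12.3]
```

```bash
python3 -m handwheel '[{"tx":-1.5,"ty":0,"tz":0,"roll":0},{"tx":-1.5,"ty":0,"tz":0,"roll":0},{"tx":0,"ty":0,"tz":0,"roll":0}]' | grep -E "pos|contact"
```

```text
tool_pos: [0.4712, -0.0161, 0.0652]
contact_force: [-7.2, 4.7, 14.0]
```

```bash
python3 -m handwheel '[{"tx":-1,"ty":-0.7,"tz":-1,"roll":0},{"tx":-1,"ty":-0.3,"tz":-0.5,"roll":0},{"tx":0,"ty":0,"tz":0,"roll":0}]' | grep -E "pos|contact"
```

```text
tool_pos: [0.4712, -0.0178, 0.0654]
contact_force: [1.8, 4.8, 2.2]
```

```bash
python3 -m handwheel '[{"tx":-1,"ty":0,"tz":0,"roll":0},{"tx":-1,"ty":0,"tz":0,"roll":0},{"tx":0,"ty":0,"tz":0,"roll":0}]' | grep -E "pos|contact"
```

```text
tool_pos: [0.4714, -0.02, 0.0654]
contact_force: [0.3, 5.4, 4.6]
```

```bash
python3 -m handwheel '[{"tx":-1,"ty":0,"tz":0,"roll":0},{"tx":-1,"ty":0,"tz":0,"roll":0},{"tx":0,"ty":0,"tz":0,"roll":0}]' | grep -E "pos|contact"
```

```text
tool_pos: [0.4716, -0.0222, 0.0653]
contact_force: [-0.9, 5.1, 4.7]
```

```bash
python3 -m handwheel '[{"tx":-1,"ty":0,"tz":0,"roll":0},{"tx":-1,"ty":0,"tz":0,"roll":0},{"tx":0,"ty":0,"tz":0,"roll":0}]' | grep -E "pos|contact"; python3 look.py w7 .049
```

```text
tool_pos: [0.4719, -0.0243, 0.0654]
contact_force: [-1.0, 5.2, 5.4]
[ 0.4719 -0.0243  0.0654] [[-0.172, 0.985, -0.001], [0.985, 0.172, 0.001], [0.002, -0.001, -1.0]]
[  22    0   62  138 7552] 0.04890974757776069 ((363.557861328125, 45.07017135620117), (63.36326599121094, 26.125261306762695), 86.58226776123047)
[  238     0   274   296 21892] 0.046102653922183004 ((553.0973510742188, 14.683250427246094), (166.36795043945312, 125.32855224609375), 55.826053619384766)
```

View pics/w7.png

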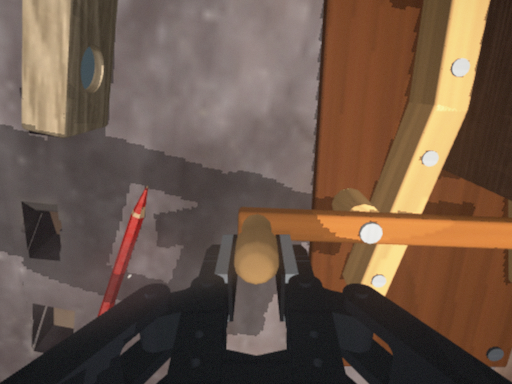

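The picture shows the keeper bar lying across behind the batten: tail at (245,222), pivot screw at (371,233), nose off to the right at (510,232). I'll measure its angle.

Run:
```python
from h import *
f=np.load("w7.npz");p,E=f["p"],f["E"];K=optics.camera_params("wrist")["mtx"]
hsv=cv2.cvtColor(p,cv2.COLOR_RGB2HSV); print(hsv[238,300],hsv[232,450],hsv[270,330])
m=((hsv[...,0]<16)&(hsv[...,1]>165)&(hsv[...,2]>135)); 
lo=[]
for u in list(range(300,345,3))+list(range(420,510,3)):
    c=np.where(m[195:265,u])[0]
    if len(c)>12: lo.append((u,c.max()+195))
lo=np.array(lo);print(lo[::6].tolist())
w=onplane(lo,.054,K,E)[:,:2].astype(np.float32)*1000
vx,vy,x,y=cv2.fitLine(w,cv2.DIST_HUBER,0,.01,.01).ravel(); a=np.degrees(np.arctan(vy/vx)); print("bar",a,"keeper",1.75+np.radians(a-9.73)); print("piv",onplane((371,233),.056,K,E))
```

```text
[ 13 169 152] [ 13 177 217] [ 11 162 124]
[[300, 239], [318, 240], [336, 254], [429, 246], [447, 246], [465, 247], [483, 248], [501, 248]]
bar 6.89725 keeper 1.7005591
piv [[ 0.53135525 -0.00861934  0.056     ]]
```

The keeper is at about 1.70 rad, nearly closed. I'll continue until it stops.

```bash
python3 -m handwheel '[{"tx":-1,"ty":0.2,"tz":0,"roll":0},{"tx":-1,"ty":0.2,"tz":0,"roll":0},{"tx":0,"ty":0,"tz":0,"roll":0}]' | grep -E "pos|contact"
```

```text
tool_pos: [0.4721, -0.0264, 0.0653]
contact_force: [-3.1, 3.2, 6.2]
```

```bash
python3 -m handwheel '[{"tx":-1,"ty":0.2,"tz":0,"roll":0},{"tx":-0.5,"ty":0,"tz":0,"roll":0},{"tx":0,"ty":0,"tz":0,"roll":0}]' | grep -E "pos|contact"
```

```text
tool_pos: [0.4723, -0.0271, 0.0652]
contact_force: [-3.6, 6.5, 7.3]
```

```bash
python3 -m handwheel '[{"tx":-1,"ty":0,"tz":0,"roll":0},{"tx":-0.5,"ty":0,"tz":0,"roll":0},{"tx":0,"ty":0,"tz":0,"roll":0}]' | grep -E "pos|contact"
```

```text
tool_pos: [0.4723, -0.0272, 0.0652]
contact_force: [-4.6, 11.0, 9.5]
```

```bash
python3 -m handwheel '[{"tx":-1,"ty":0,"tz":0,"roll":0},{"tx":-0.5,"ty":0,"tz":0,"roll":0},{"tx":0,"ty":0,"tz":0,"roll":0}]' | grep -E "pos|contact"
```

```text
tool_pos: [0.4723, -0.0274, 0.0651]
contact_force: [-5.1, 16.4, 10.2]
```

The keeper is at its end of travel: the force rises without motion. I'll relax, release and retreat up.

```bash
python3 -m handwheel '[{"tx":1,"ty":-0.5,"tz":-0.5,"roll":0},{"tx":1,"ty":-0.5,"tz":-0.5,"roll":0},{"tx":0,"ty":0,"tz":0,"roll":0}]'| grep -E "pos|contact"
python3 -m handwheel '[{"tx":0,"ty":0,"tz":0,"roll":0},{"tx":0,"ty":0,"tz":0,"roll":0},{"tx":0,"ty":0,"tz":0,"roll":0},{"tx":0,"ty":0,"tz":0,"roll":0},{"tx":0,"ty":0,"tz":-15,"roll":0},{"tx":0,"ty":0,"tz":-35,"roll":0},{"tx":0,"ty":0,"tz":-40,"roll":0},{"tx":0,"ty":0,"tz":-40,"roll":0},{"tx":0,"ty":30,"tz":-10,"roll":0},{"tx":0,"ty":20,"tz":0,"roll":0},{"tx":0,"ty":0,"tz":0,"roll":0},{"tx":0,"ty":0,"tz":0,"roll":0}]' 40
python3 look.py w8 .082
python3 - <<'E'
from h import *
f=np.load("w8.npz");p,E,d=f["p"],f["E"],f["d"];K=optics.camera_params("wrist")["mtx"]
P=cloud(d,K,E)
org=np.array([.5875,.0625]);th=np.radians(9.73);A=np.array([[np.cos(th),-np.sin(th)],[np.sin(th),np.cos(th)]])
j=(P[...,:2]-org)@A*1000; z=P[...,2]
m=(abs(z-.054)<.003)&(abs(j[...,1]+62)<22)&(j[...,0]>-60)&(j[...,0]<25)
b=j[m]; xs=np.arange(-55,16,5); e=[[x,*np.percentile(b[abs(b[:,0]-x)<3][:,1],[3,97])] for x in xs if (abs(b[:,0]-x)<3).sum()>10]
e=np.array(e);k=np.polyfit(e[:,0],(e[:,1]+e[:,2])/2,1);print(len(b),b[:,0].max(),k,"keeper",1.75+k[0])
t=j[(abs(z-.082)<.004)&(abs(j[...,0])<25)&(j[...,1]<55)];print("batten rear",t[:,1].min(),"x",np.percentile(t[:,0],[2,98]))
E
```

```text
tool_pos: [0.4723, -0.0273, 0.0654]
contact_force: [2.4, 8.7, -1.4]
t: 26.53
tool_pos: [0.5222, -0.021, 0.2063]
tool_rot: [-2.022, -2.404, 0.001]
contact_force: [-0.0, 0.2, -0.3]
opening: 0.0399
grip_force: 0.0
[ 0.5222 -0.021   0.2063] [[-0.171, 0.985, -0.001], [0.985, 0.171, -0.0], [-0.0, -0.001, -1.0]]
[ 292    0  143  137 6818] 0.08197077030330599 ((585.4264526367188, 79.02882385253906), (105.01872253417969, 99.7303695678711), 9.082707405090332)
1356 17.69869374688763 [-1.58499220e-03 -5.95408774e+01] keeper 1.7484150077993217
batten rear -33.23138268159988 x [-18.16609871  17.17889629]
```

View pics/w8.png

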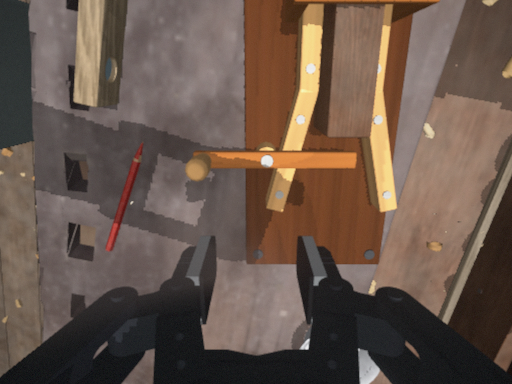

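The keeper lies across behind the batten, from the knob at (198,168) to the nose at (355,160), at about 1.75 rad. The batten is home with its rear edge at row 136, and the gripper is clear.

```bash
python3 -c "
from station import ctrl; print(ctrl.finish_job())"
```

```text
the job is handed in; nothing more can be done
None
```

The job is handed in at about 26.5 s: the batten is home against the shoe after about 1.2 s at 12–13.7 N measured at the wrist (highest reading 13.7 N), the keeper is closed at about 1.75 rad, and nothing else was touched as far as the pictures and force readings show.

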